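# Make up the valve repair kit

## Robot

A 6-joint arm with a two-finger parallel gripper is mounted at the origin on the work surface. World frame = base frame: x ahead of the robot, y to its left, z up, the work surface at z = 0. Lengths are in m, angles in rad, forces in N, time in s.
With the tool pointing down it reaches from about 0.3 to 0.775 m from the base axis. Payload 14.6 kg.
Tool frame: the origin (TCP) lies at the very end of the fingers, on their centre line; the grasp point (between the pads) lies 19 mm behind it (ctrl.hold_point_z is the z of the grasp point in the tool frame, in m); z points along the fingers, y is the direction in which the jaws open and shut (so a half turn about z gives the same grasp; the last joint's range is limited). The gripper opens to 94 mm and grips with 3 to 60 N. Pads are 16 mm wide; open, the fingers measure 119 mm over their backs; the gripper's body (75 mm by 177 mm) begins 78 mm behind the grasp point.
Start: joints at [1.107, 0.3, 1.521, -0, 1.321, -0.067], TCP at [0.213, 0.507, 0.205] pointing down, gripper open.
Joint ranges: [-3.03, 3.03], [-0.79, 2.21], [0.23, 2.52], [-1.04, 4.18], [0, 3.07], [-2.55, 2.55]. Speed limits (rad/s): [2.22, 2.22, 2.57, 3.14, 3.14, 3.14].

## Interface

Orientations are given as [roll, pitch, yaw] about the fixed x, y, z axes, in that order (R = Rz(yaw) Ry(pitch) Rx(roll)).
In Python, from station import ctrl, cams, hand_in gives the robot as it stands.
- The arm moves only by the tool servo_tool, never from a script. Its argument "rows" is a list of rows, each a list of 7 numbers: the shift along the world's x, y, z in m, then the turn, a rotation vector about the world's x, y, z in rad, then the gripper command: -1 is shut, 1 is fully open, values between are in proportion. A call has exactly 8 rows; each row is the pose to reach, as a shift and turn from the pose measured when the call began; what a row does not reach only later rows make up. A row lasts 1/12 s, in which the tool goes at most 41.7 mm and 7.16 degrees, less where a joint would pass 70% of its speed; a pose out of reach is approached as far as the arm can. A call with a gripper value outside its range is refused whole. The fingers move at their own pace and stop on an object; "newtons" is the grip in N (left out, the last holds). Time passes only in rows, so rows that repeat a pose let the fingers close, or fill a call up. It gives the time, the measured TCP pose, the force and the opening at its end, in the units of the state.
- ctrl.get_obs(): the state, without advancing time (a new reading comes with each control period).
- cams.camera(name): name is "scene" or "top" or "wrist"; returns a dict with "image" (480x640x3 uint8, red, green, blue), "depth" (480x640 float32, m along the optical axis (not along the pixel's ray), 0 where there is no reading), "fx", "fy", "cx", "cy" (pixels), "rvec" (rotation vector, rad) and "tvec" (3), from world to camera coordinates, as OpenCV has them; the wrist camera has in their place "hand_eye" (4x4, takes a point from camera to tool coordinates, whose origin is the TCP and whose axes are the flange's). Camera axes: x right, y down, z forward; pixel columns grow to the right and rows downward; lengths in m; the calibration is good to about 2 mm. A picture is of the moment at which its call begins: read the wrist's pose just before it.
- hand_in(): hands the job in, once; it reports no verdict.
Trained networks look in a picture, given as the dict that the camera call returned (one of the last four; its "shot" number tells which), for a name from the list of things; names that differ only in an ending like _2 or _b are one class to them, and where a whole thing is asked for, a point or a joint stands for the part that bears it (a point fixed in the world has none). Each returns a list of dicts, best first, with "p" (0 to 1); they miss things now and then, are a little off and sometimes report something else, mostly with a low value. They report only what shows in the picture. A call takes as long as a camera call.
- cams.spot_in(picture, name): "box" ([left, top, right, bottom] as shares, 0 to 1, of the picture: columns of its width, rows of its height, round what is visible of it).
- cams.place_of(picture, name): "at" ([column, row] as shares, 0 to 1, of the picture: columns of its width, rows of its height: a listed point, or the origin of a listed thing).
The state is a dict: "time_s": time; "qpos": joint angles; "joint_vel": joint speeds; "tau": joint torques, N m; "ee_pos": TCP position; "eef_rot": TCP orientation; "force": force on the tool from outside, world axes, zero at the start; "moment": the same for the moment, N m; "grip_width": finger opening in m.
Only numpy, scipy, OpenCV 4.12 (cv2) and the standard library are available. Lean on these libraries where they do the work, as an engineer would, in place of code of your own. Each camera call takes 0.05 s, during which the arm holds its last target.

## Task

Make up the valve repair kit: put the small blue seat block, ringed face up, into the recess of the aluminium holder and press it down past the sprung brass leaf until it is fully home and flush with the holder's top. Also lower the polished steel ball gently to the floor of the deep green kit bin, without letting it drop in, and leave it lying there. Leave the other things on the bench where they are; the wider white block does not fit.

Things in the scene. Friction and masses are not known exactly. Their poses are not given: they have to be found in the camera images.
- seat_block: blue plastic block, 56 (x) x 34 (y) x 30 mm high, about 0.12 kg, flat top marked with a dark ring; lies upright on the bench. Origin at the centre of its underside, z up. Either way round fits the recess (half turn is the same).
- seat_block_top (a point): centre of the blue block's top face, 30 mm above its origin; same axes
- holder: fixed aluminium block, 125 (x) x 95 (y) x 40 mm high, with an open rectangular recess in the middle of its top, 59 mm (x) x 37 mm (y), 30 mm deep, edges chamfered 3 mm. Origin at the centre of its underside, on the bench.
- recess_mouth (a point): centre of the recess's opening, level with the holder's top (40 mm above the bench); axes as the holder. The blue block's 56 mm side goes along x.
- leaf (a joint): sprung brass leaf, 18 mm wide, 5 mm proud of the recess's +x wall, with a sloped lead-in from 4 to 16 mm below the top; 0 = out, grows (m) as the block pushes it into the wall. It grips the block by friction: the block stays where left and needs about 3 to 10 N downward on its top to go fully home, ending against the -x wall, 1.5 mm off centre.
- valve_ball: polished steel ball, 40 mm across, about 0.2 kg, resting in a black rubber ring stand (32 mm across, 10 mm high, 22 mm hole, fixed) with its centre about 27 mm above the bench. The origin is a point on its surface that turns with it: use the centre instead.
- valve_ball_center (a point): centre of the steel ball
- kit_bin: fixed open-topped green bin, 150 (x) x 170 (y) x 75 mm high, walls 4 mm, floor 4 to 5 mm thick (a ball on the floor has its centre about 25 mm above the origin). Origin at the centre of its underside, on the bench.
- bin_floor (a point): centre of the green bin's inner floor, 5 mm above the bench; axes as the bin
- wide_block: bystander: white plastic block like the blue one but 66 x 46 x 30 mm, too large for the recess; origin at the centre of its underside
- bolt_a: bystander: hex bolt standing on its head, 26 mm across, 55 mm high, beyond the holder and bin; origin at its underside
- bolt_b: bystander: hex bolt standing on its head, 26 mm across, 55 mm high, at the left; origin at its underside
- spanner: bystander: spanner lying at the right; origin at its underside
- driver: bystander: screwdriver lying at the left; origin at its underside
- oil: bystander: yellow oil bottle, 56 mm across, 130 mm high, standing at the left; origin at its underside

How it is judged:
By the outcome, as a careful person would: the job done as asked, in the order asked, and still so for the second after the job is handed in, with the robot touching nothing.
It also fails if it takes over 64 s, if anything falls off the work surface, if the arm or the gripper's body presses on something with over 40 N, if the wrist force passes 120 N, or if a joint passes its speed limit or range.

## Working session

There is one attempt and no reset: what is moved stays moved. The work goes in short steps, Python scripts to look and compute and a tool call to move; the robot and the scene stay as the last step left them, time stands still between calls to the robot, and variables do not carry over. Pictures are saved under pics/ and viewed, and the job is handed in when it is done.

Besides the shell and the picture viewer there is one more tool, called as name(argument=value, ...) on one line, values as JSON. servo_tool: Moves the arm, as the interface text tells. Its arguments: {"type":"object","properties":{"rows":{"type":"array"},"newtons":{"type":"number"}},"required":["rows"]}

```bash
ls; mkdir -p pics; cat > h.py <<'E'
import numpy as np, cv2
from station import ctrl, cams, hand_in
def save(p,n): cv2.imwrite('pics/'+n, p['image'][:,:,::-1])
def cam2world(pic,o=None):
    if 'rvec' in pic:
        R,_=cv2.Rodrigues(np.array(pic['rvec'],float)); t=np.array(pic['tvec'],float).reshape(3)
        return R.T, -R.T@t
    from scipy.spatial.transform import Rotation as Ro
    H=np.array(pic['hand_eye']); r=np.array(o['eef_rot'])
    Rw=Ro.from_euler('xyz',r).as_matrix() if r.size==3 else r.reshape(3,3)
    return Rw@H[:3,:3], Rw@H[:3,3]+np.array(o['ee_pos'])
def onz(pic,u,v,z,o=None):
    R,c=cam2world(pic,o); d=R@np.array([(u-pic['cx'])/pic['fx'],(v-pic['cy'])/pic['fy'],1.]); return c+d*(z-c[2])/d[2]
def cloud(pic,o=None):
    R,c=cam2world(pic,o); D=pic['depth']; v,u=np.mgrid[:480,:640]
    P=np.stack([(u-pic['cx'])/pic['fx']*D,(v-pic['cy'])/pic['fy']*D,D],-1)
    W=P@R.T+c; W[D<=0]=np.nan; return W
E
python3 - <<'E'
from h import *
np.set_printoptions(precision=4,suppress=True)
print(ctrl.get_obs(), ctrl.hold_point_z)
for n in ['top','scene']:
    p=cams.camera(n); save(p,n+'0.png'); print(n,cam2world(p)[1])
    zs=dict(seat_block_top=.03,recess_mouth=.04,valve_ball_center=.027,bin_floor=.005,seat_block=0,holder=0,kit_bin=0,wide_block=0,oil=0,bolt_a=0,bolt_b=0)
    for k,z in zs.items():
        for r in cams.place_of(p,k)[:2]:
            u,v=r['at'][0]*640,r['at'][1]*480; print(k,round(r['p'],2),int(u),int(v),onz(p,u,v,z))
E
```

```text
pics
{'time_s': 0.0, 'qpos': array([ 1.1074,  0.3004,  1.5215, -0.    ,  1.3207, -0.0666]), 'joint_vel': array([-0.    , -0.0009, -0.0002, -0.002 , -0.0017,  0.0011]), 'tau': array([ -0.0013, -53.1824, -35.2719,   0.0707,   0.0246,  -0.0001]), 'ee_pos': array([0.2125, 0.507 , 0.2049]), 'eef_rot': array([-3.1405, -0.    ,  2.7448]), 'force': array([0.6252, 0.0299, 0.2152]), 'moment': array([0.0242, 0.0362, 0.008 ]), 'grip_width': 0.09399079855898064} -0.0188
top [0.4862 0.023  1.2922]
seat_block_top 0.8 250 295 [0.4495 0.1925 0.03  ]
recess_mouth 0.74 259 228 [0.6171 0.1762 0.04  ]
recess_mouth 0.7 249 296 [0.4477 0.192  0.04  ]
valve_ball_center 0.71 409 294 [ 0.4647 -0.2052  0.027 ]
valve_ball_center 0.71 250 297 [0.4458 0.1928 0.027 ]
bin_floor 0.61 417 230 [ 0.6277 -0.2277  0.005 ]
seat_block 0.79 252 295 [0.4494 0.1899 0.    ]
seat_block 0.17 409 295 [ 0.4599 -0.2088  0.    ]
holder 0.87 260 232 [0.6111 0.1757 0.    ]
kit_bin 0.79 418 230 [ 0.6276 -0.2291  0.    ]
kit_bin 0.47 200 296 [0.444  0.3224 0.    ]
wide_block 0.56 318 302 [0.4366 0.0225 0.    ]
wide_block 0.22 333 177 [ 
[... 310 characters left out ...]
8 0.03  ]
valve_ball_center 0.73 267 193 [ 0.4631 -0.2036  0.027 ]
bin_floor 0.88 224 236 [ 0.6291 -0.2291  0.005 ]
bin_floor 0.42 383 291 [0.6195 0.1717 0.005 ]
seat_block 0.96 414 243 [0.4433 0.1862 0.    ]
holder 0.79 383 289 [0.6107 0.17   0.    ]
holder 0.41 268 193 [ 0.4301 -0.2231  0.    ]
kit_bin 0.86 221 235 [ 0.6242 -0.2397  0.    ]
kit_bin 0.46 541 293 [0.4696 0.478  0.    ]
wide_block 0.84 356 222 [0.4334 0.0333 0.    ]
wide_block 0.53 387 280 [0.5824 0.1672 0.    ]
oil 0.79 508 348 [0.643  0.4371 0.    ]
bolt_a 0.81 279 311 [ 0.7622 -0.0039  0.    ]
bolt_a 0.47 467 264 [0.4539 0.3172 0.    ]
bolt_b 0.81 279 311 [ 0.7622 -0.0039  0.    ]
bolt_b 0.47 467 264 [0.4539 0.3172 0.    ]
```

View pics/top0.png

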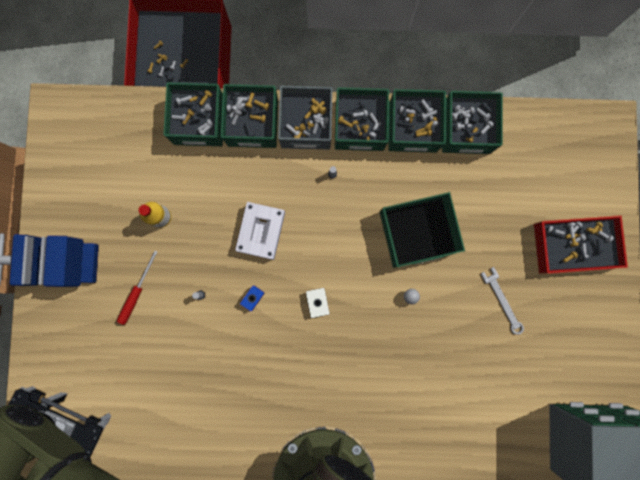

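View pics/scene0.png

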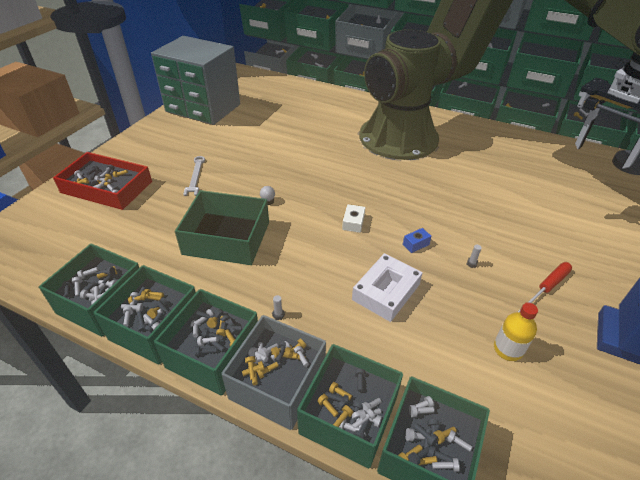

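```bash
python3 - <<'E'
from h import *
np.set_printoptions(precision=4,suppress=True)
for n in ['top','scene']:
    p=cams.camera(n); W=cloud(p)
    def rect(c,r,zlo,zhi,name):
        m=(np.abs(W[...,0]-c[0])<r)&(np.abs(W[...,1]-c[1])<r)&(W[...,2]>zlo)&(W[...,2]<zhi)
        q=W[m]
        if len(q)<5: print(n,name,len(q));return
        b=cv2.minAreaRect((q[:,:2]*1000).astype(np.float32)); print(n,name,len(q),'rect mm',np.round(b[0],1),np.round(b[1],1),round(b[2],1),'z',np.median(q[:,2]))
    rect((.447,.192),.06,.022,.038,'blue')
    rect((.617,.172),.09,.034,.046,'holder')
    rect((.435,.025),.06,.022,.038,'wide')
    rect((.628,-.229),.12,.068,.085,'bin')
    rect((.463,-.204),.035,.03,.06,'ball')
    rect((.763,-.005),.04,.03,.07,'bolta')
E
```

```text
top blue 314 rect mm [445.4 189.9] [34.6 56.1] 57.4 z 0.030648046740337942
top holder 1535 rect mm [614.7 175.1] [ 96.1 125.1] 79.0 z 0.04070271186625862
top wide 485 rect mm [438.7  26.1] [65.5 45.5] 13.1 z 0.030753583922690897
top bin 525 rect mm [ 625.1 -227. ] [150.1 172. ] 15.0 z 0.07565476961077233
top ball 194 rect mm [ 461.5 -207.5] [37.2 37.3] 2.0 z 0.04125309024570534
top bolta 47 rect mm [769.5  -3. ] [16.  12.9] 3.5 z 0.05429832978460847
scene blue 289 rect mm [445.7 188.8] [37.1 58.1] 58.1 z 0.02921194125921034
scene holder 1797 rect mm [614.  174.8] [ 96.2 128.1] 79.2 z 0.03920696125750911
scene wide 368 rect mm [437.9  26.1] [72.2 45.8] 13.1 z 0.029375661097679584
scene bin 709 rect mm [ 624.2 -226.8] [156.8 171.9] 14.9 z 0.07315614988189556
scene ball 130 rect mm [ 464.7 -204. ] [28.9 37.3] 40.1 z 0.03913160431333279
scene bolta 102 rect mm [770.4  -2.8] [15.9 15.8] 80.3 z 0.05039142938591612
```

The top view shows the blue block at (252,298), the holder at (260,230), the white block at (317,303), the ball at (411,297) and the green bin at (422,230). The scene view agrees. Block long axis is about -32.6°, the holder's x axis about -11° (±180°). I still need to see which side the leaf is on, so I'm moving over the block and looking with the wrist camera.

servo_tool(rows=[[0.03,-0.035,0.005,0,0,-0.02,1],[0.06,-0.07,0.01,0,0,-0.04,1],[0.09,-0.11,0.015,0,0,-0.07,1],[0.12,-0.14,0.015,0,0,-0.1,1],[0.15,-0.17,0.015,0,0,-0.13,1],[0.18,-0.21,0.015,0,0,-0.15,1],[0.21,-0.24,0.015,0,0,-0.17,1],[0.23,-0.26,0.015,0,0,-0.17,1]], newtons=20)

```text
time_s: 1.97
ee_pos: [0.4333, 0.2561, 0.2208]
eef_rot: [3.141, 0.0, 2.574]
force: [0.8, 0.9, -1.0]
grip_width: 0.0939
```

servo_tool(rows=[[0.02,-0.02,0,0,0,0,1],[0.04,-0.035,0,0,0,0,1],[0.06,-0.05,0,0,0,0,1],[0.07,-0.06,0,0,0,0,1],[0.07,-0.06,0,0,0,0,1],[0.07,-0.06,0,0,0,0,1],[0.07,-0.06,0,0,0,0,1],[0.07,-0.06,0,0,0,0,1]])

```text
time_s: 2.63
ee_pos: [0.5026, 0.1969, 0.2209]
eef_rot: [3.141, 0.0, 2.575]
force: [0.5, -0.5, 0.0]
grip_width: 0.094
```

```bash
python3 - <<'E'
from h import *
o=ctrl.get_obs(); p=cams.camera('wrist'); save(p,'w1.png'); print(o['ee_pos'],o['eef_rot'],cam2world(p,o)[1])
E
```

```text
[0.50257069 0.19694188 0.22094096] [3.14087179e+00 3.06164790e-04 2.57475752e+00] [0.43376408 0.23978764 0.4011092 ]
```

View pics/w1.png

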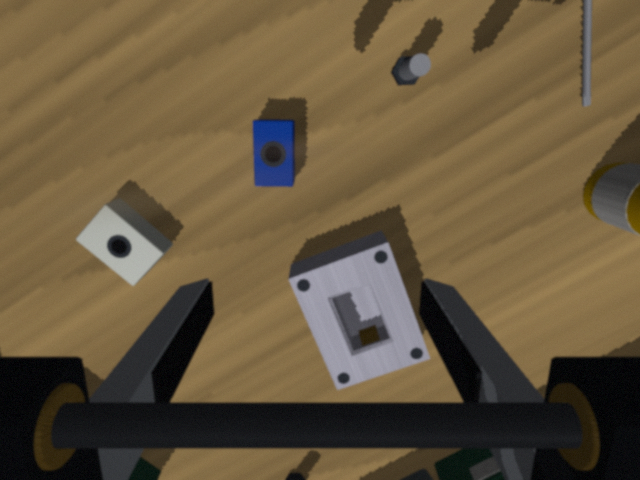

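The wrist view shows the blue block at (273,153), the holder at about (360,315), and the brass leaf at (370,335), on the far end of the recess from the robot. I'll measure all of these.

```bash
python3 - <<'E'
from h import *
np.set_printoptions(precision=4,suppress=True)
o=ctrl.get_obs(); p=cams.camera('wrist'); W=cloud(p,o)
print('leaf px',onz(p,370,335,.03,o))
def rect(c,r,zlo,zhi,name):
    m=(np.abs(W[...,0]-c[0])<r)&(np.abs(W[...,1]-c[1])<r)&(W[...,2]>zlo)&(W[...,2]<zhi)
    q=W[m]; b=cv2.minAreaRect((q[:,:2]*1000).astype(np.float32)); print(name,len(q),np.round(b[0],1),np.round(b[1],1),round(b[2],1),np.median(q[:,2]))
rect((.447,.192),.05,.025,.036,'blue')
rect((.617,.172),.08,.036,.046,'holder')
# recess rim: points below
m=(np.abs(W[...,0]-.6147)<.05)&(np.abs(W[...,1]-.175)<.05)
a=np.deg2rad(-11); d=W[...,:2]-np.array([.6147,.175]); X=d[...,0]*np.cos(a)+d[...,1]*np.sin(a); Y=-d[...,0]*np.sin(a)+d[...,1]*np.cos(a)
s=m&(W[...,2]<.034)&(abs(X)<.045)&(abs(Y)<.03); print('below: X',np.percentile(X[s],[1,50,99]),'Y',np.percentile(Y[s],[1,50,99]))
for q in ['seat_block_top','recess_mouth']:
    for r in cams.place_of(p,q)[:1]: print(q,r['p'],onz(p,r['at'][0]*640,r['at'][1]*480,.03 if q[0]=='s' else .04,o))
# brass colour
im=p['image'].astype(int); br=s&(im[...,0]-im[...,2]>50); print('brass',br.sum(),X[br].mean(),Y[br].mean(),W[br].mean(0))
E
```

```text
leaf px [0.637  0.1719 0.03  ]
blue 2646 [442.7 190.2] [34.2 55.5] 56.8 0.031015934889010915
holder 10466 [612.4 175.1] [ 95.2 126.5] 78.9 0.04090381870851498
below: X [-0.0199  0.0091  0.0278] Y [-0.0188 -0.0017  0.0172]
seat_block_top 0.84 [0.4427 0.1887 0.03  ]
recess_mouth 0.75 [0.6125 0.1749 0.04  ]
brass 0 nan nan [nan nan nan]<stdin>:17: RuntimeWarning: Mean of empty slice.
  ret = ret.dtype.type(ret / rcount)
  ret = um.true_divide(
```

```bash
python3 - <<'E'
from h import *
p=cams.camera('wrist'); c=p['image'][220:400,270:450]; cv2.imwrite('pics/w1c.png',cv2.resize(c,None,fx=3,fy=3)[:,:,::-1])
E
```

```text
(no output)
```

View pics/w1c.png

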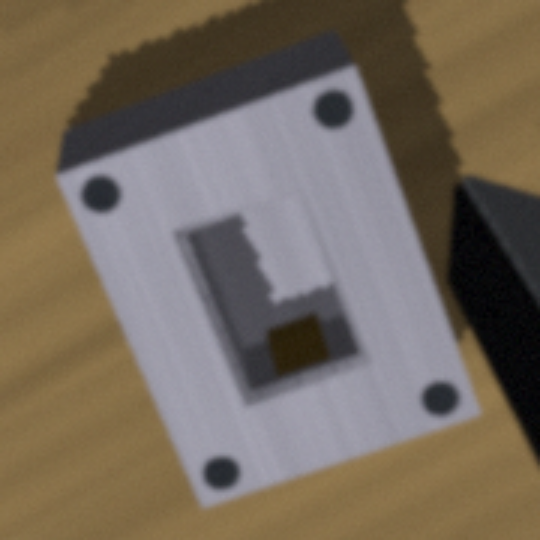

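The leaf is at the far end, so holder +x is at -11° and the block will end 1.5 mm towards the robot. Now I'll grasp the block.

servo_tool(rows=[[-0.02,-0.003,-0.02,0,0,0,0.4],[-0.04,-0.006,-0.05,0,0,0,0.4],[-0.058,-0.007,-0.08,0,0,0,0.4],[-0.058,-0.007,-0.11,0,0,0,0.4],[-0.058,-0.007,-0.14,0,0,0,0.4],[-0.058,-0.007,-0.16,0,0,0,0.4],[-0.058,-0.007,-0.16,0,0,0,0.4],[-0.058,-0.007,-0.16,0,0,0,0.4]])

```text
time_s: 3.55
ee_pos: [0.4448, 0.1895, 0.0609]
eef_rot: [-3.141, -0.0, 2.574]
force: [-0.2, -0.1, 1.3]
grip_width: 0.0659
```

```bash
python3 - <<'E'
from h import *
o=ctrl.get_obs(); p=cams.camera('wrist'); save(p,'w2.png'); print(o['ee_pos'],o['eef_rot'],o['grip_width'])
for r in cams.place_of(p,'seat_block_top')[:1]: print(r['p'],r['at'],onz(p,r['at'][0]*640,r['at'][1]*480,.03,o))
E
```

```text
[0.44480475 0.1895097  0.06093021] [-3.14124885e+00 -4.18628444e-04  2.57434062e+00] 0.0659431107706166
0.86 [0.4991, 0.5531] [0.44220009 0.19202408 0.03      ]
```

View pics/w2.png

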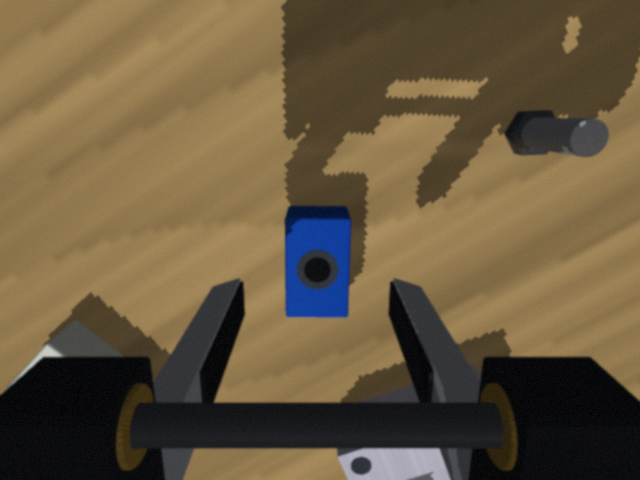

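The block is centred between the jaws, at (317,268) in the wrist image. Descend and grip.

servo_tool(rows=[[-0.001,0.0005,-0.015,0,0,0,0.4],[-0.001,0.0005,-0.03,0,0,0,0.4],[-0.001,0.0005,-0.04,0,0,0,0.4],[-0.001,0.0005,-0.045,0,0,0,0.4],[-0.001,0.0005,-0.045,0,0,0,0.0],[-0.001,0.0005,-0.045,0,0,0,-0.4],[-0.001,0.0005,-0.045,0,0,0,-0.6],[-0.001,0.0005,-0.045,0,0,0,-0.6]], newtons=25)

```text
time_s: 4.32
ee_pos: [0.4452, 0.1904, 0.0181]
eef_rot: [3.138, 0.002, 2.574]
force: [-1.1, 0.6, -0.9]
grip_width: 0.0426
```

servo_tool(rows=[[0,0,0,0,0,0,-0.6],[0,0,0,0,0,0,-0.6],[0,0,0.01,0,0,0,-0.6],[0,0,0.03,0,0,0,-0.6],[0,0,0.06,0,0,0,-0.6],[0,0,0.08,0,0,0,-0.6],[0,0,0.09,0,0,0,-0.6],[0,0,0.09,0,0,0,-0.6]])

```text
time_s: 4.98
ee_pos: [0.4461, 0.1908, 0.1104]
eef_rot: [3.135, 0.005, 2.574]
force: [0.6, -0.3, -1.3]
grip_width: 0.0338
```

servo_tool(rows=[[0.02,-0.002,0,0,0,0.04,-0.6],[0.05,-0.005,0,0,0,0.1,-0.6],[0.08,-0.008,0,0,0,0.17,-0.6],[0.11,-0.011,0,0,0,0.24,-0.6],[0.14,-0.014,0,0,0,0.31,-0.6],[0.16,-0.016,0,0,0,0.36,-0.6],[0.167,-0.016,0,0,0,0.376,-0.6],[0.167,-0.016,0,0,0,0.376,-0.6]])

```text
time_s: 5.65
ee_pos: [0.6132, 0.1743, 0.1083]
eef_rot: [3.136, 0.003, 2.949]
force: [-0.9, 0.2, -1.2]
grip_width: 0.0334
```

```bash
python3 - <<'E'
from h import *
np.set_printoptions(precision=4,suppress=True)
o=ctrl.get_obs(); p=cams.camera('wrist'); save(p,'w3.png'); print(o['ee_pos'],o['eef_rot'],o['grip_width'],o['force'])
def rect(W,m,name):
    q=W[m]; b=cv2.minAreaRect((q[:,:2]*1000).astype(np.float32)); print(name,len(q),np.round(b[0],1),np.round(b[1],1),round(b[2],1),np.median(q[:,2]))
for n in ['wrist','top','scene']:
    if n!='wrist': p=cams.camera(n)
    save(p,'%s3.png'%n)
    W=cloud(p,o); im=p['image'].astype(int)
    blue=(im[...,2]-im[...,0]>50)&(np.abs(W[...,0]-.613)<.06)&(np.abs(W[...,1]-.175)<.06)
    if blue.sum()>20:
        print(n,'z pct',np.percentile(W[blue][:,2],[2,50,98])); rect(W,blue&(W[...,2]>np.percentile(W[blue][:,2],90)-.005),'blue')
    m=(np.abs(W[...,0]-.613)<.08)&(np.abs(W[...,1]-.175)<.08)&(W[...,2]>.036)&(W[...,2]<.046); rect(W,m,'holder '+n)
E
```

```text
[0.6132 0.1743 0.1083] [3.1364 0.0025 2.9494] 0.033442135388626115 [-0.8653  0.2335 -1.1788]
wrist z pct [0.1074 0.1205 0.1217]
blue 7388 [610.2 174.2] [33.9 56.1] 78.3 0.12052613964951261
holder wrist 16351 [612.4 175.3] [ 95.4 125.2] 78.8 0.040892816341634664
holder top 87 [627.7 174.9] [ 22.  135.4] 41.3 0.041203109097070145
scene z pct [0.0918 0.1185 0.1218]
blue 212 [612.7 174. ] [33.3 55.7] 81.6 0.11966390169248176
holder scene 1444 [614.3 175. ] [ 96.4 127.7] 79.2 0.03919555379324746
```

View pics/w3.png

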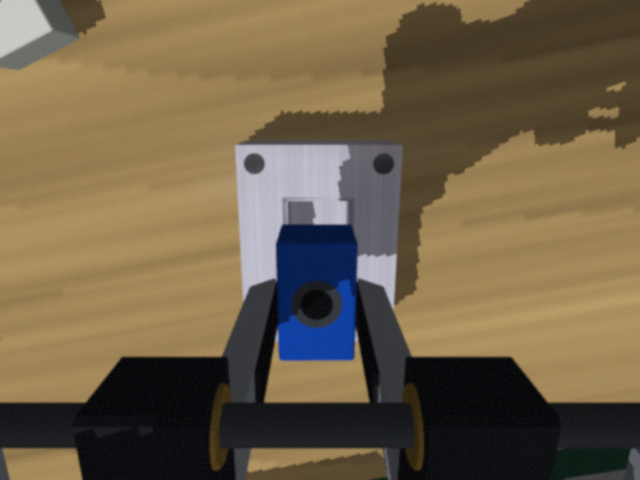

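View pics/scene3.png

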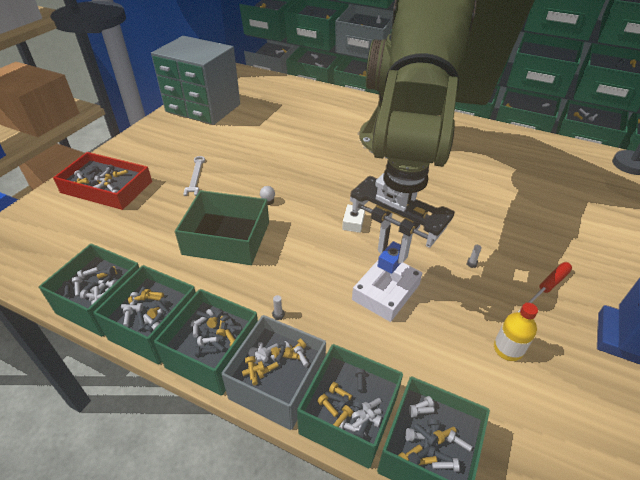

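The block is held level over the recess, with the leaf at the far end. Wrist and scene views both ask for about (+1.2, +1.1) mm including the bias towards -x. I'll align and descend to just above the mouth.

servo_tool(rows=[[0.001,0.001,0,-0.004,0.003,0.009,-0.6],[0.001,0.001,-0.01,-0.004,0.003,0.009,-0.6],[0.001,0.001,-0.02,-0.004,0.003,0.009,-0.6],[0.001,0.001,-0.03,-0.004,0.003,0.009,-0.6],[0.001,0.001,-0.04,-0.004,0.003,0.009,-0.6],[0.001,0.001,-0.046,-0.004,0.003,0.009,-0.6],[0.001,0.001,-0.046,-0.004,0.003,0.009,-0.6],[0.001,0.001,-0.046,-0.004,0.003,0.009,-0.6]])

```text
time_s: 6.47
ee_pos: [0.6128, 0.1759, 0.0633]
eef_rot: [3.141, 0.001, 2.958]
force: [-0.6, -0.6, -0.7]
grip_width: 0.0338
```

```bash
python3 - <<'E'
from h import *
np.set_printoptions(precision=4,suppress=True)
o=ctrl.get_obs(); print(o['ee_pos'],o['eef_rot'],o['grip_width'],o['force'])
def rect(W,m,name):
    q=W[m]; b=cv2.minAreaRect((q[:,:2]*1000).astype(np.float32)); print(name,len(q),np.round(b[0],1),np.round(b[1],1),round(b[2],1),np.median(q[:,2]))
for n in ['wrist','scene']:
    p=cams.camera(n)
    save(p,'%s4.png'%n)
    W=cloud(p,o); im=p['image'].astype(int)
    blue=(im[...,2]-im[...,0]>50)&(np.abs(W[...,0]-.613)<.06)&(np.abs(W[...,1]-.175)<.06)
    print(n,'z pct',np.percentile(W[blue][:,2],[2,50,98])); rect(W,blue&(W[...,2]>np.percentile(W[blue][:,2],90)-.005),'blue')
    m=(np.abs(W[...,0]-.613)<.08)&(np.abs(W[...,1]-.175)<.08)&(W[...,2]>.036)&(W[...,2]<.0435); rect(W,m,'holder '+n)
E
```

```text
[0.6128 0.1759 0.0633] [3.1407 0.0007 2.9583] 0.03378525696696066 [-0.6206 -0.5862 -0.6822]
wrist z pct [0.0551 0.0755 0.0768]
blue 7509 [610.  175.7] [34.1 56.3] 79.1 0.0755540940284812
holder wrist 24613 [612.7 175.2] [ 95.5 125.6] 78.9 0.04093548850661838
scene z pct [0.0476 0.0734 0.0773]
blue 206 [614.2 175.4] [33.5 54. ] 79.8 0.07443673999805461
holder scene 1309 [613.6 175. ] [ 96.  129.3] 78.9 0.03922130762848974
```

View pics/wrist4.png

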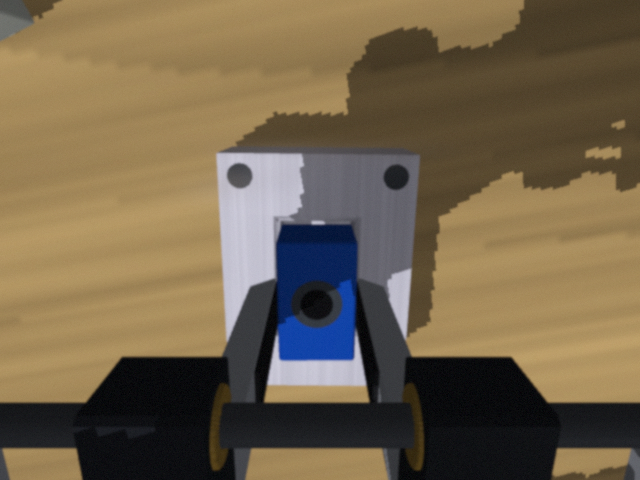

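servo_tool(rows=[[0.0015,-0.0005,0,0,0,-0.003,-0.6],[0.0015,-0.0005,0,0,0,-0.003,-0.6],[0.0015,-0.0005,-0.003,0,0,-0.003,-0.6],[0.0015,-0.0005,-0.006,0,0,-0.003,-0.6],[0.0015,-0.0005,-0.008,0,0,-0.003,-0.6],[0.0015,-0.0005,-0.01,0,0,-0.003,-0.6],[0.0015,-0.0005,-0.012,0,0,-0.003,-0.6],[0.0015,-0.0005,-0.012,0,0,-0.003,-0.6]])

```text
time_s: 7.23
ee_pos: [0.6145, 0.1755, 0.0516]
eef_rot: [3.14, 0.001, 2.955]
force: [-0.2, 0.7, -2.0]
grip_width: 0.0339
```

servo_tool(rows=[[0,0,-0.001,0,0,0,-0.6],[0,0,-0.002,0,0,0,-0.6],[0,0,-0.003,0,0,0,-0.6],[0,0,-0.004,0,0,0,-0.6],[0,0,-0.005,0,0,0,-0.6],[0,0,-0.006,0,0,0,-0.6],[0,0,-0.006,0,0,0,-0.6],[0,0,-0.006,0,0,0,-0.6]])

```text
time_s: 7.9
ee_pos: [0.6144, 0.1756, 0.0456]
eef_rot: [3.14, 0.001, 2.955]
force: [-2.6, 0.9, 0.7]
grip_width: 0.0337
```

```bash
python3 - <<'E'
from h import *
np.set_printoptions(precision=4,suppress=True)
o=ctrl.get_obs(); print(o['ee_pos'],o['eef_rot'],o['grip_width'],o['force'])
def rect(W,m,name):
    q=W[m]; b=cv2.minAreaRect((q[:,:2]*1000).astype(np.float32)); print(name,len(q),np.round(b[0],1),np.round(b[1],1),round(b[2],1),np.median(q[:,2]))
p=cams.camera('wrist')
save(p,'wrist5.png')
W=cloud(p,o); im=p['image'].astype(int)
blue=(im[...,2]-im[...,0]>50)&(np.abs(W[...,0]-.613)<.06)&(np.abs(W[...,1]-.175)<.06)
print('z pct',np.percentile(W[blue][:,2],[2,50,98])); rect(W,blue&(W[...,2]>np.percentile(W[blue][:,2],90)-.005),'blue')
E
```

```text
[0.6144 0.1756 0.0456] [3.1404 0.0011 2.9554] 0.03368597424837101 [-2.6093  0.9298  0.6944]
z pct [0.0416 0.0578 0.0591]
blue 7529 [611.7 175.1] [34.1 56.5] 79.5 0.057859327204576566
```

View pics/wrist5.png

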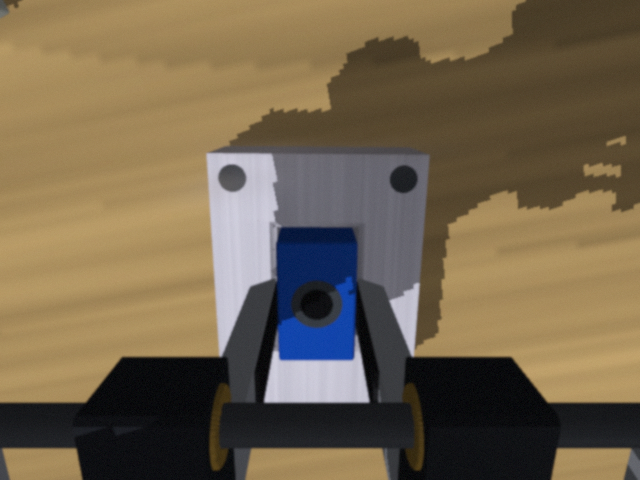

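It's in the recess, 13 mm deep, and the leaf is pushing it towards -x as expected. I'll go 2 mm more, release, raise and shut the jaws.

servo_tool(rows=[[0,0,-0.001,0,0,0,-0.6],[0,0,-0.002,0,0,0,-0.6],[0,0,-0.002,0,0,0,-0.6],[0,0,-0.002,0,0,0,-0.2],[0,0,-0.002,0,0,0,0.0],[0,0,-0.002,0,0,0,0.1],[0,0,-0.002,0,0,0,0.1],[0,0,-0.002,0,0,0,0.1]])

```text
time_s: 8.62
ee_pos: [0.6144, 0.1755, 0.0436]
eef_rot: [3.14, 0.001, 2.955]
force: [-0.1, 0.3, 0.0]
grip_width: 0.0516
```

servo_tool(rows=[[0,0,0,0,0,0,0.1],[0,0,0.01,0,0,0,0.1],[0,0,0.03,0,0,0,0.1],[0,0,0.05,0,0,0,0.1],[0,0,0.05,0,0,0,-0.5],[0,0,0.05,0,0,0,-1],[0,0,0.05,0,0,0,-1],[0,0,0.05,0,0,0,-1]])

```text
time_s: 9.28
ee_pos: [0.614, 0.1754, 0.0927]
eef_rot: [3.141, -0.0, 2.955]
force: [-0.7, -0.3, -0.3]
grip_width: 0.0288
```

```bash
python3 - <<'E'
from h import *
np.set_printoptions(precision=4,suppress=True)
o=ctrl.get_obs(); print(o['ee_pos'],o['eef_rot'],o['grip_width'],o['force'])
p=cams.camera('wrist')
save(p,'wrist6.png')
W=cloud(p,o); im=p['image'].astype(int)
blue=(im[...,2]-im[...,0]>50)&(np.abs(W[...,0]-.613)<.06)&(np.abs(W[...,1]-.175)<.06)
q=W[blue]; print(np.percentile(q[:,2],[2,50,98])); q=q[q[:,2]>np.percentile(q[:,2],90)-.004]; print(cv2.minAreaRect((q[:,:2]*1000).astype(np.float32)))
A=np.c_[q[:,:2]-q[:,:2].mean(0),np.ones(len(q))]; print('plane',np.linalg.lstsq(A,q[:,2],rcond=None)[0])
E
```

```text
[0.614  0.1754 0.0927] [ 3.141  -0.0002  2.9554] 0.028751615079275324 [-0.6587 -0.2611 -0.3032]
[0.053  0.0557 0.0571]
((610.5185546875, 175.0084991455078), (33.77899932861328, 56.06383514404297), 79.58901977539062)
plane [ 0.0075 -0.0165  0.0558]
```

View pics/wrist6.png

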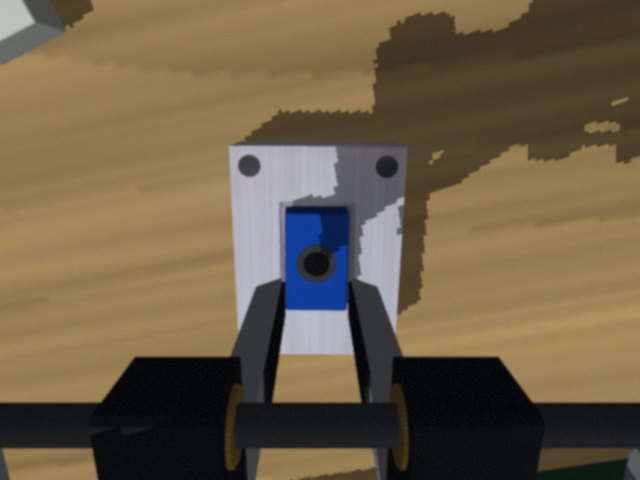

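The block is seated level, its top at about 55 mm. Now I'll press it down with the jaws shut.

servo_tool(rows=[[0,0,0,0,0,0,-1],[0,0,0,0,0,0,-1],[0,0,-0.01,0,0,0,-1],[0,0,-0.02,0,0,0,-1],[0,0,-0.03,0,0,0,-1],[0,0,-0.034,0,0,0,-1],[0,0,-0.036,0,0,0,-1],[0,0,-0.038,0,0,0,-1]])

```text
time_s: 10.0
ee_pos: [0.6139, 0.1755, 0.0543]
eef_rot: [3.141, -0.001, 2.955]
force: [-1.9, 0.3, 2.3]
grip_width: 0.0005
```

servo_tool(rows=[[0,0,-0.001,0,0,0,-1],[0,0,-0.002,0,0,0,-1],[0,0,-0.003,0,0,0,-1],[0,0,-0.004,0,0,0,-1],[0,0,-0.005,0,0,0,-1],[0,0,-0.006,0,0,0,-1],[0,0,-0.007,0,0,0,-1],[0,0,-0.008,0,0,0,-1]])

```text
time_s: 10.67
ee_pos: [0.6139, 0.1754, 0.0461]
eef_rot: [3.141, -0.001, 2.955]
force: [-0.3, 0.4, -0.5]
grip_width: 0.0
```

servo_tool(rows=[[0,0,-0.001,0,0,0,-1],[0,0,-0.002,0,0,0,-1],[0,0,-0.003,0,0,0,-1],[0,0,-0.004,0,0,0,-1],[0,0,-0.005,0,0,0,-1],[0,0,-0.005,0,0,0,-1],[0,0,-0.0055,0,0,0,-1],[0,0,-0.0055,0,0,0,-1]])

```text
time_s: 11.33
ee_pos: [0.6139, 0.1754, 0.0405]
eef_rot: [3.141, -0.001, 2.955]
force: [-0.1, 0.9, -0.4]
grip_width: 0.0005
```

```bash
python3 - <<'E'
from h import *
np.set_printoptions(precision=4,suppress=True)
o=ctrl.get_obs(); print(o['ee_pos'],o['eef_rot'],o['grip_width'],o['force'])
p=cams.camera('wrist')
save(p,'wrist7.png')
W=cloud(p,o); im=p['image'].astype(int)
blue=(im[...,2]-im[...,0]>50)&(np.abs(W[...,0]-.613)<.06)&(np.abs(W[...,1]-.175)<.06)
q=W[blue]; print(np.percentile(q[:,2],[2,50,98]))
E
```

```text
[0.6139 0.1754 0.0405] [ 3.1413 -0.0008  2.9553] 0.0005485321928679524 [-0.114   0.8955 -0.3556]
[0.0396 0.041  0.0424]
```

View pics/wrist7.png

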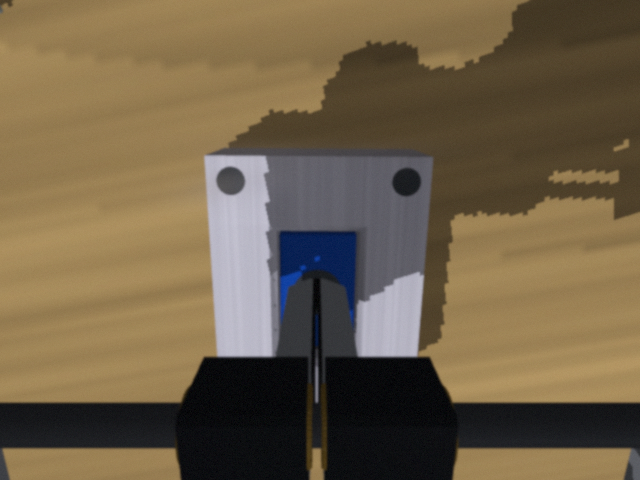

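The block is nearly flush. I'll push in small steps until the force rises firmly.

servo_tool(rows=[[0,0,-0.0003,0,0,0,-1],[0,0,-0.0006,0,0,0,-1],[0,0,-0.001,0,0,0,-1],[0,0,-0.001,0,0,0,-1],[0,0,-0.001,0,0,0,-1],[0,0,-0.001,0,0,0,-1],[0,0,-0.001,0,0,0,-1],[0,0,-0.001,0,0,0,-1]])

```text
time_s: 12.05
ee_pos: [0.6139, 0.1754, 0.0403]
eef_rot: [3.141, -0.001, 2.955]
force: [-4.6, -0.4, 8.1]
grip_width: 0.0006
```

servo_tool(rows=[[0,0,-0.0005,0,0,0,-1],[0,0,-0.001,0,0,0,-1],[0,0,-0.0015,0,0,0,-1],[0,0,-0.002,0,0,0,-1],[0,0,-0.002,0,0,0,-1],[0,0,-0.002,0,0,0,-1],[0,0,-0.002,0,0,0,-1],[0,0,-0.002,0,0,0,-1]])

```text
time_s: 12.72
ee_pos: [0.614, 0.1754, 0.0402]
eef_rot: [3.141, -0.0, 2.955]
force: [-8.9, -3.1, 19.1]
grip_width: 0.0005
```

There's a hard stop at 40.2 mm under 19 N, so the block is home. I'll lift and check.

servo_tool(rows=[[0,0,0.01,0,0,0,-1],[0,0,0.04,0,0,0,-1],[-0.005,-0.01,0.08,0,0,0,-0.5],[-0.02,-0.04,0.11,0,0,0,0],[-0.03,-0.075,0.12,0,0,0,0.4],[-0.03,-0.09,0.12,0,0,0,0.4],[-0.03,-0.09,0.12,0,0,0,0.4],[-0.03,-0.09,0.12,0,0,0,0.4]])

```text
time_s: 13.38
ee_pos: [0.5841, 0.0851, 0.1605]
eef_rot: [3.141, 0.0, 2.954]
force: [-0.2, 0.6, 0.3]
grip_width: 0.037
```

```bash
python3 - <<'E'
from h import *
np.set_printoptions(precision=4,suppress=True)
o=ctrl.get_obs(); print(o['ee_pos'],o['eef_rot'],o['grip_width'],o['force'])
for n in ['wrist','scene']:
    p=cams.camera(n); save(p,n+'8.png')
    W=cloud(p,o); im=p['image'].astype(int)
    blue=(im[...,2]-im[...,0]>50)&(np.abs(W[...,0]-.613)<.05)&(np.abs(W[...,1]-.175)<.05)
    q=W[blue]
    if len(q)<20: continue
    b=cv2.minAreaRect((q[:,:2]*1000).astype(np.float32)); A=np.c_[q[:,:2]-q[:,:2].mean(0),np.ones(len(q))]
    h=(~blue)&(np.abs(W[...,0]-.613)<.05)&(np.abs(W[...,1]-.175)<.05)&(W[...,2]>.036)
    print(n,'blue z',np.percentile(q[:,2],[5,50,95]),'holder z',np.median(W[h][:,2]),b,'plane',np.linalg.lstsq(A,q[:,2],rcond=None)[0])
E
```

```text
[0.5841 0.0851 0.1605] [3.1408 0.0003 2.954 ] 0.037007435059707994 [-0.1669  0.5902  0.2791]
wrist blue z [0.0385 0.0407 0.0419] holder z 0.041066722724289795 ((612.879150390625, 175.3116912841797), (35.88882064819336, 59.38298416137695), 79.57218170166016) plane [-0.0109  0.0212  0.0405]
scene blue z [0.0352 0.0389 0.0409] holder z 0.2883416498957907 ((612.491455078125, 175.80711364746094), (34.570430755615234, 59.33320617675781), 77.65473937988281) plane [-0.0226 -0.0054  0.0386]
```

View pics/wrist8.png

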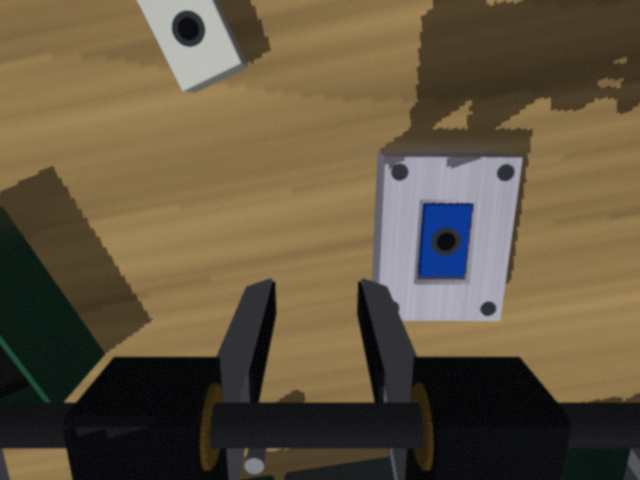

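The block is flush with the holder top, ring up, at (446,241). The small skew readings are pixel noise. Now the ball.

servo_tool(rows=[[-0.01,-0.02,0,0,0,0,0.4],[-0.022,-0.055,0,0,0,0,0.4],[-0.036,-0.09,0,0,0,0,0.4],[-0.05,-0.125,0,0,0,0,0.4],[-0.063,-0.16,0,0,0,0,0.4],[-0.077,-0.195,0,0,0,0,0.4],[-0.09,-0.22,0,0,0,0,0.4],[-0.1,-0.24,0,0,0,0,0.4]])

```text
time_s: 14.15
ee_pos: [0.4834, -0.1546, 0.1592]
eef_rot: [3.141, -0.002, 2.956]
force: [0.0, 0.7, -0.6]
grip_width: 0.0657
```

servo_tool(rows=[[-0.01,-0.025,0,0,0,0,0.4],[-0.02,-0.05,0,0,0,0,0.4],[-0.021,-0.051,0,0,0,0,0.4],[-0.021,-0.051,0,0,0,0,0.4],[-0.021,-0.051,0,0,0,0,0.4],[-0.021,-0.051,0,0,0,0,0.4],[-0.021,-0.051,0,0,0,0,0.4],[-0.021,-0.051,0,0,0,0,0.4]])

```text
time_s: 14.82
ee_pos: [0.4628, -0.2049, 0.1592]
eef_rot: [3.141, -0.002, 2.957]
force: [-0.4, -0.3, -0.1]
grip_width: 0.0658
```

```bash
python3 - <<'E'
from h import *
from scipy.optimize import least_squares
np.set_printoptions(precision=4,suppress=True)
o=ctrl.get_obs(); print(o['ee_pos'],o['eef_rot'],o['grip_width'],o['qpos'])
for n in ['wrist','top','scene']:
    p=cams.camera(n); save(p,n+'9.png'); W=cloud(p,o)
    m=(np.hypot(W[...,0]-.463,W[...,1]+.206)<.03)&(W[...,2]>.02)&(W[...,2]<.06); q=W[m]
    if len(q)>30:
        r=least_squares(lambda c:np.linalg.norm(q-c,axis=1)-.02,[.463,-.206,.027],loss='soft_l1',f_scale=.001); print(n,len(q),'sphere',r.x)
    for r in cams.place_of(p,'valve_ball_center')[:1]: print(n,r['p'],np.array(r['at'])*[640,480],onz(p,r['at'][0]*640,r['at'][1]*480,.027,o))
E
```

```text
[ 0.4628 -0.2049  0.1592] [ 3.1408 -0.0017  2.9573] 0.0657701676713885 [-0.4893  0.2481  1.6992  0.0002  1.1961 -1.8759]
wrist 2210 sphere [ 0.4583 -0.2082  0.0272]
wrist 0.97 [308.8   220.992] [ 0.459  -0.2109  0.027 ]
scene 168 sphere [ 0.4594 -0.2086  0.0254]
scene 0.45 [270.208 192.288] [ 0.4543 -0.2013  0.027 ]
```

View pics/wrist9.png

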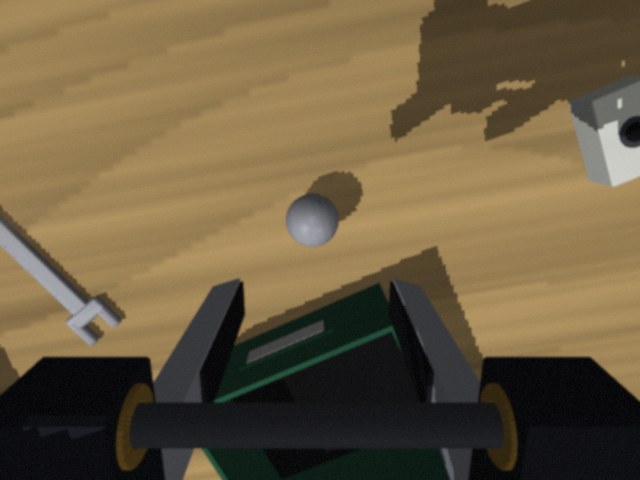

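Ball at about (0.460, -0.208, 0.027), agreed by the wrist and scene sphere fits. It shows at (312,221), roughly centred between the jaws.

servo_tool(rows=[[-0.003,-0.0035,-0.02,0,0,0,0.4],[-0.003,-0.0035,-0.05,0,0,0,0.4],[-0.003,-0.0035,-0.08,0,0,0,0.4],[-0.003,-0.0035,-0.095,0,0,0,0.4],[-0.003,-0.0035,-0.1,0,0,0,0.4],[-0.003,-0.0035,-0.1,0,0,0,0.4],[-0.003,-0.0035,-0.1,0,0,0,0.4],[-0.003,-0.0035,-0.1,0,0,0,0.4]])

```text
time_s: 15.78
ee_pos: [0.4601, -0.2094, 0.0606]
eef_rot: [-3.142, 0.0, 2.956]
force: [0.3, 0.2, 1.2]
grip_width: 0.0659
```

```bash
python3 - <<'E'
from h import *
from scipy.optimize import least_squares
np.set_printoptions(precision=4,suppress=True)
o=ctrl.get_obs(); print(o['ee_pos'],o['eef_rot'],o['grip_width'])
for n in ['wrist']:
    p=cams.camera(n); save(p,n+'10.png'); W=cloud(p,o)
    m=(np.hypot(W[...,0]-.460,W[...,1]+.208)<.022)&(W[...,2]>.02)&(W[...,2]<.052); q=W[m]
    r=least_squares(lambda c:np.linalg.norm(q-c,axis=1)-.02,[.463,-.206,.027],loss='soft_l1',f_scale=.001); print(n,len(q),'sphere',r.x)
    a=o['eef_rot'][2]; d=r.x-o['ee_pos']; print('tool x,y off',d[0]*np.cos(a)+d[1]*np.sin(a), d[0]*np.sin(a)-d[1]*np.cos(a))
E
```

```text
[ 0.4601 -0.2094  0.0606] [-3.1416  0.0004  2.9562] 0.06586914489929632
wrist 4445 sphere [ 0.4584 -0.2082  0.0272]
tool x,y off 0.001918960329258012 0.000948208337290372
```

View pics/wrist10.png

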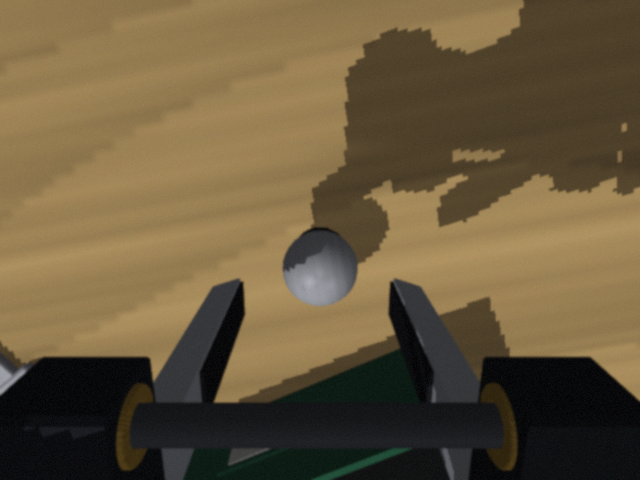

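servo_tool(rows=[[-0.0005,0.001,-0.01,0,0,0,0.4],[-0.0005,0.001,-0.025,0,0,0,0.4],[-0.0005,0.001,-0.04,0,0,0,0.4],[-0.0005,0.001,-0.048,0,0,0,0.4],[-0.0005,0.001,-0.051,0,0,0,0.4],[-0.0005,0.001,-0.051,0,0,0,0.4],[-0.0005,0.001,-0.051,0,0,0,0.1],[-0.0005,0.001,-0.051,0,0,0,-0.1]], newtons=20)

```text
time_s: 16.5
ee_pos: [0.46, -0.2086, 0.0103]
eef_rot: [-3.141, 0.002, 2.956]
force: [-0.3, -0.0, -0.1]
grip_width: 0.0557
```

servo_tool(rows=[[0,0,0,0,0,0,-0.3],[0,0,0,0,0,0,-0.6],[0,0,0,0,0,0,-0.6],[0,0,0,0,0,0,-0.6],[0,0,0,0,0,0,-0.6],[0,0,0,0,0,0,-0.6],[0,0,0,0,0,0,-0.6],[0,0,0,0,0,0,-0.6]])

```text
time_s: 17.17
ee_pos: [0.4604, -0.2084, 0.0108]
eef_rot: [-3.141, 0.002, 2.956]
force: [0.2, 4.6, 5.7]
grip_width: 0.0386
```

```bash
python3 - <<'E'
from h import *
o=ctrl.get_obs(); print(o['ee_pos'],o['eef_rot'],o['grip_width'],o['force']); p=cams.camera('wrist'); save(p,'wrist11.png')
E
```

```text
[ 0.46035782 -0.20840035  0.0108169 ] [-3.14149835e+00  2.40733759e-03  2.95623018e+00] 0.038589741309706896 [0.17561856 4.60862137 5.74921013]
```

View pics/wrist11.png

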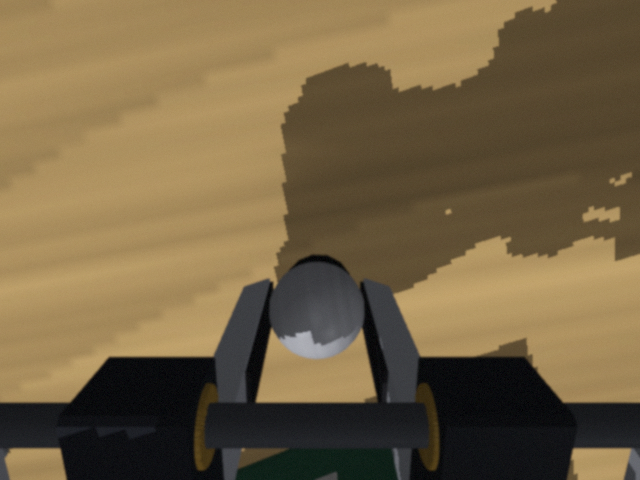

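Ball at (317,308) between the pads. Lift gently and check the hold.

servo_tool(rows=[[0,0,0.003,0,0,0,-0.6],[0,0,0.008,0,0,0,-0.6],[0,0,0.015,0,0,0,-0.6],[0,0,0.025,0,0,0,-0.6],[0,0,0.035,0,0,0,-0.6],[0,0,0.045,0,0,0,-0.6],[0,0,0.05,0,0,0,-0.6],[0,0,0.05,0,0,0,-0.6]])

```text
time_s: 17.88
ee_pos: [0.461, -0.2087, 0.0624]
eef_rot: [-3.141, 0.005, 2.956]
force: [-0.2, -0.4, -2.4]
grip_width: 0.039
```

```bash
python3 - <<'E'
from h import *
from scipy.optimize import least_squares
np.set_printoptions(precision=4,suppress=True)
o=ctrl.get_obs(); print(o['ee_pos'],o['eef_rot'],o['grip_width'],o['force']); p=cams.camera('wrist'); save(p,'wrist12.png')
W=cloud(p,o); e=o['ee_pos']
m=(np.hypot(W[...,0]-e[0],W[...,1]-e[1])<.016)&(W[...,2]>e[2]+.01)&(W[...,2]<e[2]+.05); q=W[m]
r=least_squares(lambda c:np.linalg.norm(q-c,axis=1)-.02,e+[0,0,.018],loss='soft_l1',f_scale=.001); print(len(q),'rel',r.x-e)
E
```

```text
[ 0.461  -0.2087  0.0624] [-3.1408  0.0047  2.9562] 0.03897000504487514 [-0.1844 -0.4227 -2.3879]
4186 rel [-0.0021 -0.0004  0.0162]
```

View pics/wrist12.png

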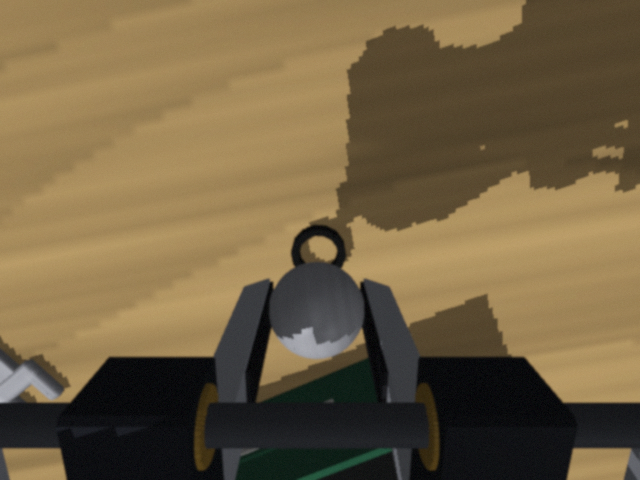

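Held, ball centre 16 mm above TCP, and the empty stand is visible at (318,248). Raise and go over the bin.

servo_tool(rows=[[0,0,0.02,0,0,0,-0.6],[0,0,0.045,0,0,0,-0.6],[0,0,0.07,0,0,0,-0.6],[0,0,0.08,0,0,0,-0.6],[0.015,-0.002,0.08,0,0,0,-0.6],[0.035,-0.005,0.08,0,0,0,-0.6],[0.06,-0.008,0.08,0,0,0,-0.6],[0.085,-0.01,0.08,0,0,0,-0.6]])

```text
time_s: 18.6
ee_pos: [0.5462, -0.2187, 0.1405]
eef_rot: [-3.141, 0.003, 2.956]
force: [-0.1, 0.3, -1.3]
grip_width: 0.0389
```

servo_tool(rows=[[0.025,-0.002,0,0,0,0,-0.6],[0.045,-0.005,0,0,0,0,-0.6],[0.065,-0.007,0,0,0,0,-0.6],[0.075,-0.008,0,0,0,0,-0.6],[0.08,-0.008,0,0,0,0,-0.6],[0.08,-0.008,0,0,0,0,-0.6],[0.08,-0.008,0,0,0,0,-0.6],[0.08,-0.008,0,0,0,0,-0.6]])

```text
time_s: 19.27
ee_pos: [0.6256, -0.2267, 0.1402]
eef_rot: [-3.141, 0.002, 2.956]
force: [-1.5, 0.2, -1.7]
grip_width: 0.0388
```

```bash
python3 - <<'E'
from h import *
np.set_printoptions(precision=4,suppress=True)
o=ctrl.get_obs(); print(o['ee_pos'],o['eef_rot'],o['grip_width'],o['force'],o['qpos']); p=cams.camera('wrist'); save(p,'wrist13.png')
p=cams.camera('scene'); save(p,'scene13.png')
E
```

```text
[ 0.6256 -0.2267  0.1402] [-3.1414  0.0021  2.9556] 0.03875280294754077 [-1.4549  0.2094 -1.6868] [-0.4027  0.6104  1.2285  0.0003  1.3007 -1.7876]
```

View pics/wrist13.png

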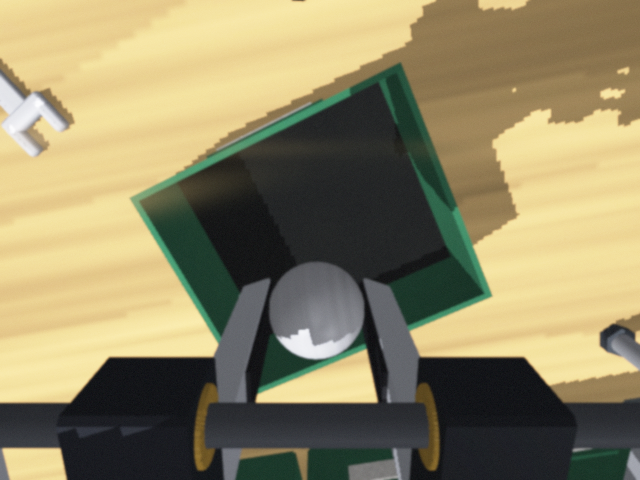

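View pics/scene13.png

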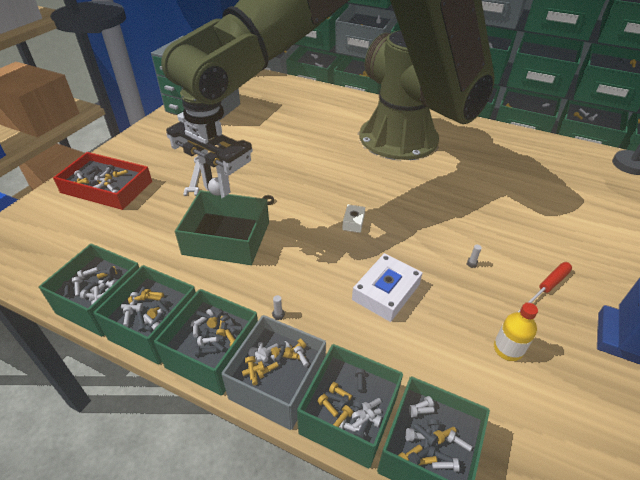

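The ball is over the bin centre, at (317,310) in the wrist view, and the block is flush in the holder in the scene view. Descend.

servo_tool(rows=[[0,0,-0.01,0,0,0,-0.6],[0,0,-0.03,0,0,0,-0.6],[0,0,-0.05,0,0,0,-0.6],[0,0,-0.07,0,0,0,-0.6],[0,0,-0.09,0,0,0,-0.6],[0,0,-0.105,0,0,0,-0.6],[0,0,-0.115,0,0,0,-0.6],[0,0,-0.12,0,0,0,-0.6]])

```text
time_s: 20.03
ee_pos: [0.6249, -0.2265, 0.0188]
eef_rot: [3.141, 0.001, 2.955]
force: [0.7, 0.4, -2.0]
grip_width: 0.0392
```

servo_tool(rows=[[0,0,-0.001,0,0,0,-0.6],[0,0,-0.002,0,0,0,-0.6],[0,0,-0.004,0,0,0,-0.6],[0,0,-0.006,0,0,0,-0.6],[0,0,-0.008,0,0,0,-0.6],[0,0,-0.009,0,0,0,-0.6],[0,0,-0.009,0,0,0,-0.6],[0,0,-0.009,0,0,0,-0.6]])

```text
time_s: 20.7
ee_pos: [0.625, -0.2265, 0.0099]
eef_rot: [3.141, 0.001, 2.955]
force: [0.3, 0.1, -2.8]
grip_width: 0.0388
```

Still hanging free (-2.8 N). Go down in sub-mm steps until contact.

servo_tool(rows=[[0,0,-0.0004,0,0,0,-0.6],[0,0,-0.0008,0,0,0,-0.6],[0,0,-0.0012,0,0,0,-0.6],[0,0,-0.0015,0,0,0,-0.6],[0,0,-0.0015,0,0,0,-0.6],[0,0,-0.0015,0,0,0,-0.6],[0,0,-0.0015,0,0,0,-0.6],[0,0,-0.0015,0,0,0,-0.6]])

```text
time_s: 21.37
ee_pos: [0.6251, -0.2265, 0.0085]
eef_rot: [3.142, 0.001, 2.956]
force: [0.0, -0.5, -0.5]
grip_width: 0.0391
```

servo_tool(rows=[[0,0,-0.0003,0,0,0,-0.6],[0,0,-0.0006,0,0,0,-0.6],[0,0,-0.0008,0,0,0,-0.6],[0,0,-0.0008,0,0,0,-0.6],[0,0,-0.0008,0,0,0,-0.6],[0,0,-0.0008,0,0,0,-0.6],[0,0,-0.0008,0,0,0,-0.6],[0,0,-0.0008,0,0,0,-0.6]])

```text
time_s: 22.03
ee_pos: [0.6254, -0.2266, 0.0083]
eef_rot: [-3.142, 0.002, 2.956]
force: [-0.2, 0.3, 5.8]
grip_width: 0.0389
```

The ball is on the floor (force +5.8 N). I'll ease the downward push and open slowly.

servo_tool(rows=[[0,0,0.0003,0,0,0,-0.3],[0,0,0.0003,0,0,0,-0.18],[0,0,0.0003,0,0,0,-0.14],[0,0,0.0003,0,0,0,-0.1],[0,0,0.0003,0,0,0,-0.05],[0,0,0.0003,0,0,0,0.0],[0,0,0.0003,0,0,0,0.1],[0,0,0.0003,0,0,0,0.2]], newtons=5)

```text
time_s: 22.7
ee_pos: [0.6254, -0.2266, 0.0086]
eef_rot: [-3.141, 0.002, 2.956]
force: [-0.2, 0.6, -0.9]
grip_width: 0.0545
```

servo_tool(rows=[[0,0,0,0,0,0,0.3],[0,0,0,0,0,0,0.4],[0,0,0,0,0,0,0.4],[0,0,0,0,0,0,0.4],[0,0,0,0,0,0,0.4],[0,0,0,0,0,0,0.4],[0,0,0,0,0,0,0.4],[0,0,0,0,0,0,0.4]])

```text
time_s: 23.37
ee_pos: [0.6254, -0.2266, 0.0087]
eef_rot: [-3.142, 0.002, 2.955]
force: [1.0, 0.1, -0.4]
grip_width: 0.0659
```

```bash
python3 - <<'E'
from h import *
o=ctrl.get_obs(); print(o['ee_pos'],o['eef_rot'],o['grip_width'],o['force']); p=cams.camera('wrist'); save(p,'wrist14.png')
E
```

```text
[ 0.62543181 -0.22663126  0.0086517 ] [-3.14150871e+00  2.05594712e-03  2.95543791e+00] 0.06588921235393588 [ 0.98373571  0.08777183 -0.3651634 ]
```

View pics/wrist14.png

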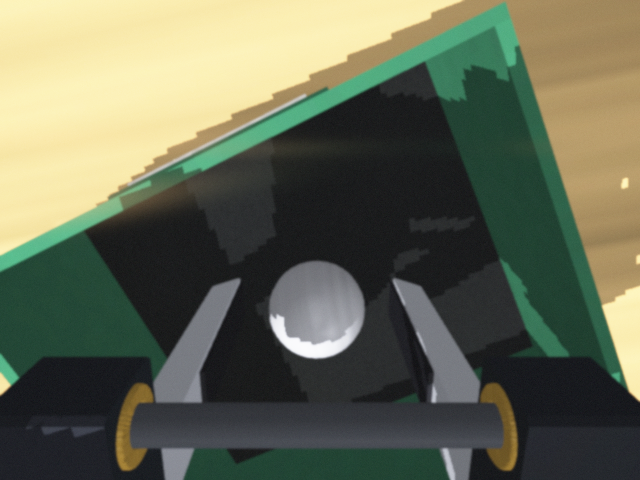

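The ball lies still on the bin floor at (317,308), with both fingers clear. Retreat upward and check everything.

servo_tool(rows=[[0,0,0.005,0,0,0,0.4],[0,0,0.02,0,0,0,0.4],[0,0,0.045,0,0,0,0.4],[0,0,0.075,0,0,0,0.4],[0,0,0.11,0,0,0,0.4],[0,0,0.14,0,0,0,0.4],[0,0,0.16,0,0,0,0.4],[0,0,0.17,0,0,0,0.4]])

```text
time_s: 24.08
ee_pos: [0.6261, -0.2269, 0.1826]
eef_rot: [-3.141, 0.007, 2.956]
force: [-0.3, -0.0, -0.1]
grip_width: 0.0657
```

servo_tool(rows=[[-0.02,0.01,0.01,0,0,0,0.4],[-0.05,0.03,0.02,0,0,0,0.4],[-0.08,0.05,0.03,0,0,0,0.4],[-0.11,0.07,0.03,0,0,0,0.4],[-0.13,0.09,0.03,0,0,0,0.4],[-0.14,0.1,0.03,0,0,0,0.4],[-0.14,0.1,0.03,0,0,0,0.4],[-0.14,0.1,0.03,0,0,0,0.4]])

```text
time_s: 24.75
ee_pos: [0.4863, -0.1269, 0.2127]
eef_rot: [-3.14, 0.007, 2.956]
force: [0.1, -0.3, -0.4]
grip_width: 0.0657
```

```bash
python3 - <<'E'
from h import *
from scipy.optimize import least_squares
np.set_printoptions(precision=4,suppress=True)
o=ctrl.get_obs(); print(o['ee_pos'],o['grip_width'],o['force'])
for n in ['wrist','top','scene']:
    p=cams.camera(n); save(p,n+'15.png'); W=cloud(p,o); im=p['image'].astype(int)
    for r in cams.place_of(p,'valve_ball_center')[:1]: print(n,'ball',r['p'],onz(p,r['at'][0]*640,r['at'][1]*480,.025,o))
    m=(np.hypot(W[...,0]-.625,W[...,1]+.2266)<.02)&(W[...,2]>.015)&(W[...,2]<.06); q=W[m]
    if len(q)>30: r=least_squares(lambda c:np.linalg.norm(q-c,axis=1)-.02,[.625,-.2266,.025],loss='soft_l1',f_scale=.001); print(n,len(q),'sphere',r.x)
    blue=(im[...,2]-im[...,0]>50)&(np.abs(W[...,0]-.613)<.04)&(np.abs(W[...,1]-.175)<.04)
    h=(~blue)&(np.abs(W[...,0]-.613)<.04)&(np.abs(W[...,1]-.175)<.04)
    if blue.sum()>20: print(n,'blue z',np.median(W[blue][:,2]),'holder',np.median(W[h][:,2]),cv2.minAreaRect((W[blue][:,:2]*1000).astype(np.float32)))
    m=(np.abs(W[...,0]-.438)<.05)&(np.abs(W[...,1]-.026)<.05)&(W[...,2]>.022)&(W[...,2]<.038)
    if m.sum()>50: print(n,'wide',cv2.minAreaRect((W[m][:,:2]*1000).astype(np.float32)))
E
```

```text
[ 0.4863 -0.1269  0.2127] 0.06570978067617757 [ 0.0821 -0.3161 -0.446 ]
wrist ball 0.76 [ 0.624  -0.2296  0.025 ]
wrist 990 sphere [ 0.623  -0.2272  0.0248]
wrist wide ((436.42266845703125, 25.80623435974121), (66.3040542602539, 46.89317321777344), 13.027016639709473)
top ball 0.56 [ 0.6268 -0.2183  0.025 ]
top 199 sphere [ 0.625  -0.2274  0.0247]
top blue z 0.04054474453521861 holder 0.04039099206217012 ((613.1317138671875, 174.9400177001953), (34.353797912597656, 55.63185119628906), 79.07791900634766)
top wide ((438.55767822265625, 26.072153091430664), (65.85894775390625, 45.52812576293945), 12.995953559875488)
scene ball 0.6 [ 0.6244 -0.2255  0.025 ]
scene 202 sphere [ 0.6238 -0.2277  0.0234]
scene blue z 0.03904929681029401 holder 0.0390534711646951 ((612.6919555664062, 175.59219360351562), (33.779945373535156, 59.06916809082031), 78.79808807373047)
scene wide ((438.0137939453125, 25.799633026123047), (73.31365966796875, 46.102230072021484), 12.955696105957031)
```

View pics/top15.png

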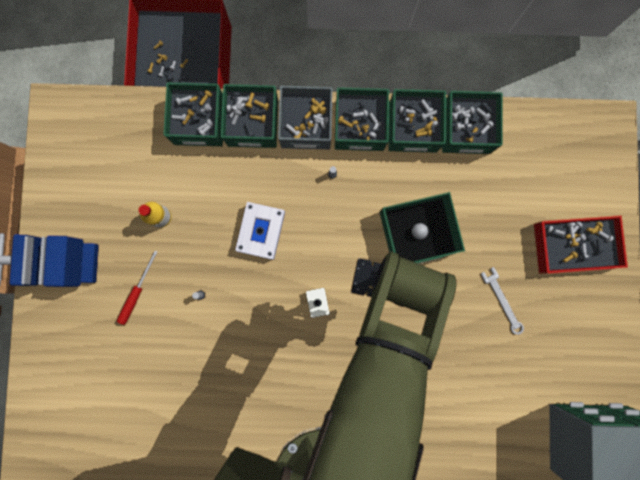

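View pics/scene15.png

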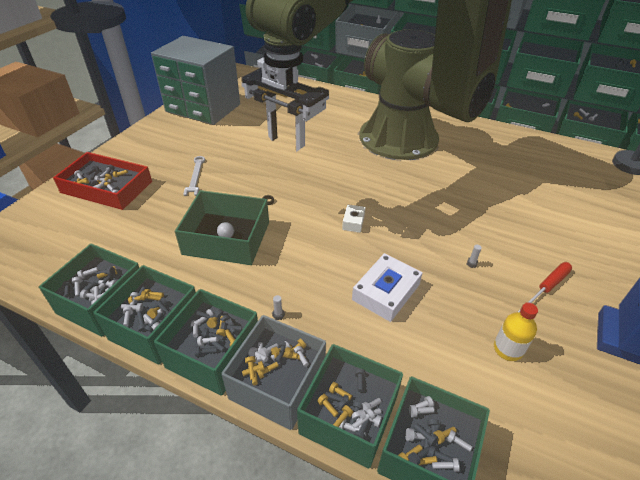

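The block is flush (top view 40.5 mm against 40.4 mm for the holder; at (261,231)). The ball lies on the bin floor, centre about 25 mm up, at (420,231). The bystanders are where they were, so I'm handing in.

```bash
python3 -c "
from station import hand_in; print(hand_in())"
```

```text
the job is handed in; nothing more can be done
None
```

The valve repair kit is made up and handed in at about 25 s of robot time; `hand_in()` reported no verdict.

- **Seat block:** I put it ring up into the recess and pressed it with the shut jaws until it stopped hard. The stop was at 40.2 mm, with about 19 N on the tool. The top view then gave the block top at 40.5 mm and the holder at 40.4 mm, and the scene view showed them level too. The block sits about 1.5 mm towards the holder's -x wall, as expected.
- **Steel ball:** I lowered it in sub-millimetre steps until it touched the bin floor, then released it slowly. Sphere fits put its centre at about (0.625, -0.227) m, 25 mm up in the wrist and top views and 23 mm in the scene view. It was lying still.
- **Other things:** The white block measured the same before and after, and the rest look unmoved in the pictures. The arm ended clear of everything.

**Checks that disagreed:**
- The wrist camera read about 2 mm off the top camera in x throughout, so I allowed for it.
- In the last top picture the network's ball position was about 9 mm off the sphere fit. The other views supported the fit.

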